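# Find the unlatched cover of the bench supply box and push it open

## Task

One of the four identical covers of the bench supply box has been left unlatched from below. With the fingertips press down on the rubber pad at the rear end of one cover after another, without forcing the latched ones, until you find the one that rocks; then push that cover open, its rear end down into the well, until its front part stands up at the stop, and leave it so. Nothing is to be picked up, and the loupe, ring, dial indicator and screw jack round the box stay where they are.

Things in the scene. Friction and masses are not known exactly. Their poses are not given: they have to be found in the camera images.
- supply_box: Grey steel bench supply box screwed to the worktop, 116 (x) by 312 (y) by 80 mm high. Origin: centre of its underside; x to its rear, y along the row of covers, to the left, z up. Four wells (openings 93 by 66 mm, 72 mm deep) with identical covers flush with the deck. Hidden latch posts stand under the rear ends of three covers; the fourth post is withdrawn, a different one each run.
- cover_1 (a joint): Angle of cover 1, an aluminium plate 90 (box x) by 63 by 4 mm, pivoted along box y 58 mm before its rear edge. 0 = flush, 1.2 rad = open at its stop, rear part down in the well, front part up. Pressed on the pad, latched covers give under 0.03 rad; the unlatched one tips at 2 to 3 N. Before the pivot all are solid. Pivot friction (0.1 N m) holds it at any angle.
- cover_1_press (a point): Point on the upper face of cover 1, leftmost (largest y of the box), the centre of its black rubber finger pad (17 by 36 mm), 48 mm behind the pivot and 10 mm from the rear edge; moves with the cover.
- cover_1_lip (a point): Middle of the front edge of cover 1, upper face, 32 mm before the pivot; moves with the cover, rising and going to the rear as it opens.
- cover_1_pivot (a point): Middle of the pivot axis of cover 1, 2 mm below the deck; fixed on the box, with the box's axes.
- cover_2 (a joint): Angle of cover 2, an aluminium plate 90 (box x) by 63 by 4 mm, pivoted along box y 58 mm before its rear edge. 0 = flush, 1.2 rad = open at its stop, rear part down in the well, front part up. Pressed on the pad, latched covers give under 0.03 rad; the unlatched one tips at 2 to 3 N. Before the pivot all are solid. Pivot friction (0.1 N m) holds it at any angle.
- cover_2_press (a point): Point on the upper face of cover 2, second from the left, the centre of its black rubber finger pad (17 by 36 mm), 48 mm behind the pivot and 10 mm from the rear edge; moves with the cover.
- cover_2_lip (a point): Middle of the front edge of cover 2, upper face, 32 mm before the pivot; moves with the cover, rising and going to the rear as it opens.
- cover_2_pivot (a point): Middle of the pivot axis of cover 2, 2 mm below the deck; fixed on the box, with the box's axes.
- cover_3 (a joint): Angle of cover 3, an aluminium plate 90 (box x) by 63 by 4 mm, pivoted along box y 58 mm before its rear edge. 0 = flush, 1.2 rad = open at its stop, rear part down in the well, front part up. Pressed on the pad, latched covers give under 0.03 rad; the unlatched one tips at 2 to 3 N. Before the pivot all are solid. Pivot friction (0.1 N m) holds it at any angle.
- cover_3_press (a point): Point on the upper face of cover 3, third from the left, the centre of its black rubber finger pad (17 by 36 mm), 48 mm behind the pivot and 10 mm from the rear edge; moves with the cover.
- cover_3_lip (a point): Middle of the front edge of cover 3, upper face, 32 mm before the pivot; moves with the cover, rising and going to the rear as it opens.
- cover_3_pivot (a point): Middle of the pivot axis of cover 3, 2 mm below the deck; fixed on the box, with the box's axes.
- cover_4 (a joint): Angle of cover 4, an aluminium plate 90 (box x) by 63 by 4 mm, pivoted along box y 58 mm before its rear edge. 0 = flush, 1.2 rad = open at its stop, rear part down in the well, front part up. Pressed on the pad, latched covers give under 0.03 rad; the unlatched one tips at 2 to 3 N. Before the pivot all are solid. Pivot friction (0.1 N m) holds it at any angle.
- cover_4_press (a point): Point on the upper face of cover 4, rightmost, the centre of its black rubber finger pad (17 by 36 mm), 48 mm behind the pivot and 10 mm from the rear edge; moves with the cover.
- cover_4_lip (a point): Middle of the front edge of cover 4, upper face, 32 mm before the pivot; moves with the cover, rising and going to the rear as it opens.
- cover_4_pivot (a point): Middle of the pivot axis of cover 4, 2 mm below the deck; fixed on the box, with the box's axes.
- loupe: Bystander: black eye loupe, 38 mm across, 32 mm high, standing on the worktop in front of the box. Origin at the centre of its underside.
- setting_ring: Bystander: plain steel ring gauge, 40 mm across, 22 mm high, lying on the worktop in front of the box. Origin at the centre of its underside.
- dial_indicator: Bystander: dial indicator, 109 by 58 by 24 mm, lying on the worktop behind the box. Origin at the centre of its underside.
- screw_jack: Bystander: small screw jack, 42 mm across, 54 mm high, standing behind the box. Origin at the centre of its underside.

How it is judged (in metres and radians):
On the way, in this order (a step that is already met when the one before it is completed fails the run):
1. the unlatched cover has rocked on its pivot while the fingers press on it (value of joint any of cover_1, cover_2, cover_3, cover_4 above 0.1 rad and contact force between the fingers and supply_box above 0.5 N).
2. it is pushed open to its stop (value of joint any of cover_1, cover_2, cover_3, cover_4 above 1.05 rad), for 0.2 s.
At the end, for the whole second after the job is handed in: One cover stands open at more than 1.05 rad (its stop is at 1.2 rad) and is at rest, and the four bystanders are within 20 mm of where they stood (value of joint any of cover_1, cover_2, cover_3, cover_4 above 1.05 rad and velocity of joint cover_1 between -0.1 and 0.1 rad/s and velocity of joint cover_2 between -0.1 and 0.1 rad/s and velocity of joint cover_3 between -0.1 and 0.1 rad/s and velocity of joint cover_4 between -0.1 and 0.1 rad/s and distance of each of loupe, setting_ring, dial_indicator, screw_jack from where it was at the start of the episode below 0.02 m); the robot touches nothing.
It fails at once if a cover or the box is forced: pressed with more than 80 N (contact force between any of the arm, the fingers and supply_box above 80 N).
It fails at once if the loupe is lifted or pushed away by more than 20 mm (distance of loupe from where it was at the start of the episode above 0.02 m).
It fails at once if the setting ring is lifted or pushed away by more than 20 mm (distance of setting_ring from where it was at the start of the episode above 0.02 m).
It fails at once if the dial indicator is lifted or pushed away by more than 20 mm (distance of dial_indicator from where it was at the start of the episode above 0.02 m).
It fails at once if the screw jack is lifted or pushed away by more than 20 mm (distance of screw_jack from where it was at the start of the episode above 0.02 m).
It also fails if it takes over 48 s, if anything falls off the work surface, if the arm or the gripper's body presses on something with over 40 N, if the wrist force passes 120 N, or if a joint passes its speed limit or range.

## Robot

A 6-joint arm with a two-finger parallel gripper is mounted at the origin on a cart in front of the work surface, level with it; the furniture and walls round the work are solid. World frame = base frame: x ahead of the robot, y to its left, z up, the work surface at z = 0. Lengths are in mm, angles in rad, forces in N, time in s.
With the tool pointing down it reaches from about 375 to 825 mm from the base axis. Payload 5.5 kg.
Tool frame: the origin (TCP) lies midway between the tips of the shut fingers; the grasp point (between the pads) lies 19 mm behind it; z points along the fingers, y is the line along which they close (so a half turn about z gives the same grasp; the last joint's range is limited). The gripper opens to 85 mm and grips with 20 to 120 N. Pads are 22 mm wide; open, the fingers measure 114 mm over their backs; the gripper's body (76 mm by 85 mm) begins 54 mm behind the grasp point. The pads swing forward as they close: fully open they stand 13 mm farther back than shut.
Start: joints at [1.304, 0.314, -0.047, 1.21, 0, 1.571], TCP at [158.184, 578.768, 231.299] pointing down, gripper open.
Joint ranges: [-2.67, 2.67], [-0.69, 1.73], [-1.03, 1.25], [-2.08, 2.16], [-1.42, 1.45], [-3.14, 3.14]. Speed limits (rad/s): [2.39, 2.39, 3.01, 3.14, 3.14, 3.14].

## Interface

Orientations are given as a unit quaternion [x, y, z, w].
In Python, from plant import r, capture gives the robot as it stands. The module is installed in compiled form; this text tells all that it offers.
- The arm moves only by the tool play_rows, never from a script. Its argument "commands" is a list of rows, each a list of 2 entries, a list of its own where there are three numbers: the shift along the tool's x, y, z in m, then the turn about the tool's z in rad. A call has 1 to 12 rows; each row shifts and turns the commanded pose from where the row before left it, along the tool's axes as they then stand; what a row does not reach is not made up. A row lasts 1/10 s, in which the tool goes at most 50 mm and 8.59 degrees, less where a joint would pass 70% of its speed; a pose out of reach is approached as far as the arm can. A call is refused whole if a number of a shift passes 0.05 or a number of a turn 0.15, either way. A call with a gripper value outside its range is refused whole. "claw" is the finger opening in m, from 0 to 0.0854, set as the call begins (left out, the last holds). The fingers move at their own pace and stop on an object; "squeeze" is the grip in N (left out, the last holds). Time passes only in rows, so rows that do not move let the fingers close. It gives the time, the measured TCP pose, the force, the opening and the grip force at its end, in the units of the state.
- r.get_obs(): the state, without advancing time (a new reading comes with each control period).
- capture(name): name is "side" or "top" or "wrist"; returns a dict with "image" (384x512x3 uint8, red, green, blue), "mtx" (3x3 intrinsics, pixels), "k1" (the pictures are not rectified: a ray, as slopes to the right and down, at radius r is drawn at 1 + k1 r^2 times it, then the intrinsics apply), "eye" and "rotation" of the camera in the world. Camera axes: x right, y up, looking along -z (the intrinsics and any distortion apply to the point x, -y, -z); pixel columns grow to the right and rows downward; lengths in mm; the calibration is good to about 2 mm. A picture is of the moment at which its call begins. There is no depth.
- r.sign_off(): hands the job in; it is judged then, once.
The state is a dict: "t": time; "joint_pos": joint angles; "joint_vel": joint speeds; "effort": joint torques, N m; "eef_pos": TCP position; "tcp_rot": TCP orientation; "ft_force": force on the tool from outside, world axes, zero at the start; "ft_torque": the same for the moment, N m; "grip_width": finger opening in mm; "gripper_force": force on a finger pad.
Only numpy, scipy, OpenCV 4.12 (cv2) and the standard library are available. Lean on these libraries where they do the work, as an engineer would, in place of code of your own. Each camera call takes 0.05 s, during which the arm holds its last target. There are 200 camera calls.

## Working session

There is one attempt and no reset: what is moved stays moved. The work goes in short steps, Python scripts to look and compute and a tool call to move; the robot and the scene stay as the last step left them, time stands still between calls to the robot, and variables do not carry over. Pictures are saved under pics/ and viewed, at most 10 in all, crops included, and the job is handed in when it is done.

Besides the shell and the picture viewer there is one more tool, called in YAML: its name, and indented under it one key for each argument. play_rows: Moves the arm, as the interface text tells. Its arguments: {"type":"object","properties":{"commands":{"type":"array","items":{"type":"array"}},"claw":{"type":"number"},"squeeze":{"type":"number"}},"required":["commands"]}

```bash
mkdir -p pics
cat > h.py <<'E'
import numpy as np, cv2
from plant import r, capture
def ray(c,u,v):
    K=c["mtx"]; d=np.array([(u-K[0][2])/K[0][0],(v-K[1][2])/K[1][1]])
    s=d.copy()
    for _ in range(20): s=d/(1+c["k1"]*(s@s))
    return np.array(c["rotation"])@np.array([s[0],-s[1],-1])
def onz(c,u,v,z):
    d=ray(c,u,v); e=np.array(c["eye"]); return e+d*(z-e[2])/d[2]
def snap(n,f):
    c=capture(n); cv2.imwrite(f"pics/{f}.png",np.ascontiguousarray(c["image"][:,:,::-1])); return c
E
python3 - <<'E'
from h import *
import pickle
cs={n:snap(n,n+"0") for n in("top","side")}
pickle.dump(cs,open("c0.pkl","wb"))
for n in cs: print(n,cs[n]["eye"],cs[n]["mtx"],cs[n]["k1"])
im=np.hstack([cs[n]["image"] for n in cs]); 
c=cs["top"]; hsv=cv2.cvtColor(c["image"],cv2.COLOR_RGB2HSV)
m=(hsv[:,:,2]<60).astype(np.uint8)
n,l,s,ce=cv2.connectedComponentsWithStats(m)
for i in range(1,n):
    if s[i,4]>40: print(s[i],ce[i].round(1),onz(c,*ce[i],80).round(1))
o=r.get_obs();print(o["t"],o["eef_pos"],o["tcp_rot"],o["ft_force"])
E
```

```text
top [350.6729037  218.24396346 965.16696682] [[472.62351918   0.         255.98286676]
 [  0.         472.62351918 190.28686571]
 [  0.           0.           1.        ]] 0.06664247103727029
side [ 197.39279623 -508.58305648  389.87624597] [[406.92043913   0.         249.97298176]
 [  0.         406.92043913 196.22898463]
 [  0.           0.           1.        ]] -0.12699304955024077Traceback (most recent call last):
  File "<stdin>", line 11, in <module>
  File "h.py", line 9, in onz
    d=ray(c,u,v); e=np.array(c["eye"]); return e+d*(z-e[2])/d[2]
  File "h.py", line 7, in ray
    return np.array(c["rotation"])@np.array([s[0],-s[1],-1])
           ~~~~~~~~~~~~~~~~~~~~~~~^~~~~~~~~~~~~~~~~~~~~~~~~~
ValueError: matmul: Input operand 1 has a mismatch in its core dimension 0, with gufunc signature (n?,k),(k,m?)->(n?,m?) (size 3 is different from 4)
```

View pics/top0.png

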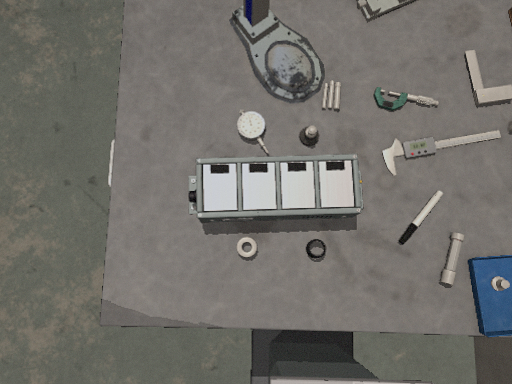

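The top view shows the box with its long side across the picture. The four black pads are along its upper (rear) edge at about (220,168), (258,167), (297,166) and (335,165). The rotation is a quaternion, so I'll fix the helper.

```bash
sed -i 's/np.array(c\["rotation"\])@/Rotation.from_quat(c["rotation"]).as_matrix()@/; 1a from scipy.spatial.transform import Rotation' h.py
python3 - <<'E'
from h import *
import pickle
cs=pickle.load(open("c0.pkl","rb")); c=cs["top"]
hsv=cv2.cvtColor(c["image"],cv2.COLOR_RGB2HSV)
m=(hsv[:,:,2]<60).astype(np.uint8); m[:150]=0;m[185:]=0
n,l,s,ce=cv2.connectedComponentsWithStats(m)
for i in range(1,n):
    if s[i,4]>40: print(s[i],ce[i].round(1),onz(c,*ce[i],80).round(1))
for uv in [(197,158),(357,155),(360,213),(198,217)]: print("corner",onz(c,*uv,80).round(1))
for uv in [(247,247),(316,250),(251,125),(310,135)]: print("by",onz(c,*uv,20).round(1))
o=r.get_obs();print(o["t"],o["eef_pos"],o["tcp_rot"],o["ft_force"],Rotation.from_quat(o["tcp_rot"]).as_matrix().round(3))
E
```

```text
[288 163  18   8 129] [296.4 166.2] [552.2 121.4  80. ]
[327 162  17   8 126] [334.8 165.2] [556.4  47.5  80. ]
[211 165  18   8 133] [218.9 168.4] [543.  269.9  80. ]
[250 164  17   8 128] [258.  167.3] [547.7 195.3  80. ]
corner [562.  312.4  80. ]
corner [578.    4.7  80. ]
corner [4.654e+02 1.000e-01 8.000e+01]
corner [448.7 305.2  80. ]
by [398.4 211.3  20. ]
by [396.4  74.   20. ]
by [650.3 210.5  20. ]
by [632.9  87.5  20. ]
0.1 [158.02928645 578.25358487 230.50197528] [ 1.32998399e-01  9.91115943e-01 -7.75997445e-04 -1.04391547e-04] [ 0.44671558 -0.40739433 -0.24081882] [[-0.965  0.264 -0.   ]
 [ 0.264  0.965 -0.002]
 [ 0.    -0.002 -1.   ]]
```

View pics/side0.png

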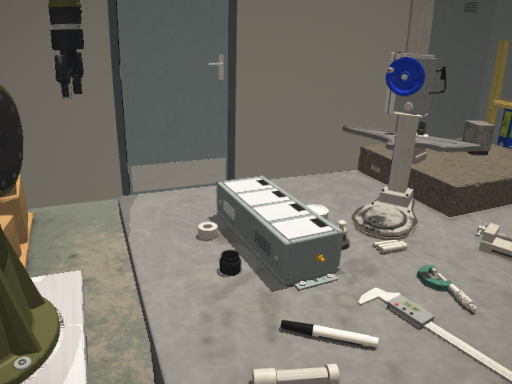

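The pads come out 74.3 mm apart on the deck plane, and the corners give 308 × 113 mm. Both fit the given sizes, and the box yaw is about 0.06 rad. The side view shows the box clear, with the loupe and ring in front and the jack and indicator behind. Next I shut the fingers, align the tool and go above pad 1.

play_rows:
  commands:
    - [[0, 0, 0], -0.109]
    - [[0, 0, 0], -0.109]
    - [[0, 0, 0], -0.109]
    - [[0, 0, 0], 0]
  claw: 0
  squeeze: 40

```text
t: 0.5
eef_pos: [158.1, 578.5, 230.8]
tcp_rot: [-0.03, 1.0, -0.0, -0.0]
ft_force: [-0.7, -0.4, -0.1]
grip_width: 28.3
gripper_force: 0.0
```

play_rows:
  commands:
    - [[-0.033, -0.03, 0], 0]
    - [[-0.033, -0.03, 0], 0]
    - [[-0.033, -0.03, 0], 0]
    - [[-0.033, -0.03, 0], 0]
    - [[-0.033, -0.03, 0], 0]
    - [[-0.033, -0.03, 0], 0]
    - [[-0.033, -0.03, 0.01], 0]
    - [[-0.033, -0.03, 0.02], 0]
    - [[-0.033, -0.03, 0.02], 0]
    - [[-0.033, -0.03, 0.02], 0]
    - [[-0.033, -0.03, 0.02], 0]
    - [[0, 0, 0], 0]

```text
t: 1.7
eef_pos: [542.3, 266.8, 137.9]
tcp_rot: [-0.026, 1.0, -0.002, -0.001]
ft_force: [-0.5, -1.4, 0.1]
grip_width: 0.2
gripper_force: 0.0
```

Run:
```python
from h import *
c=snap("wrist","w1")
o=r.get_obs();print(o["t"],o["eef_pos"],o["ft_force"],o["grip_width"],Rotation.from_quat(o["tcp_rot"]).as_matrix().round(3))
print(c["eye"])
hsv=cv2.cvtColor(c["image"],cv2.COLOR_RGB2HSV)
m=(hsv[:,:,2]<60).astype(np.uint8)
n,l,s,ce=cv2.connectedComponentsWithStats(m)
for i in range(1,n):
    if s[i,4]>300: print(s[i],ce[i].round(1),onz(c,*ce[i],80).round(1))
```

```text
1.75 [540.80493073 268.6817522  139.19316037] [-1.02759627  0.74580168  0.09863888] -0.09829094637458012 [[-0.999 -0.054 -0.003]
 [-0.054  0.999 -0.002]
 [ 0.003 -0.001 -1.   ]]
[473.59043721 263.43360224 280.78576117]
[  19    0   60   48 1951] [49.1 21.8] [417.9 120.1  80. ]
[236 197  40  17 544] [253.7 205.7] [543.4 267.6  80. ]
[ 54 199  40  16 498] [ 75.1 206.1] [551.7 122.7  80. ]
[143 198  41  16 607] [163.1 205.8] [547.4 195.   80. ]
[   17   225   471   159 41992] [250.  330.2] [666.2 270.8  80. ]
```

View pics/w1.png

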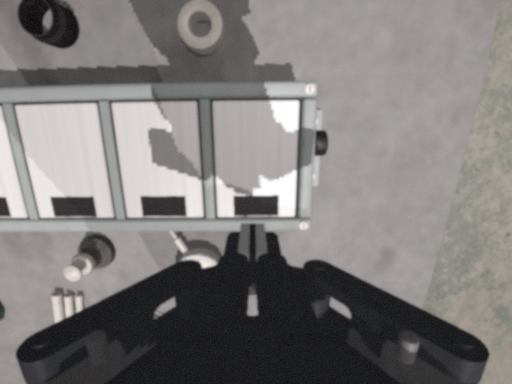

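The wrist view has pad 1 at (254,206), which casts to (543,268). That agrees with the top view, and the fingertips line up over it. I'll descend slowly.

play_rows:
  commands:
    - [[-0.002, 0.001, 0.02], 0]
    - [[0, 0, 0.02], 0]
    - [[0, 0, 0.008], 0]
    - [[0, 0, 0.004], 0]
    - [[0, 0, 0.002], 0]
    - [[0, 0, 0.001], 0]
    - [[0, 0, 0], 0]

```text
t: 2.45
eef_pos: [542.7, 272.7, 87.1]
tcp_rot: [-0.03, 1.0, 0.0, 0.001]
ft_force: [0.3, 0.3, 0.0]
grip_width: -0.1
gripper_force: 0.0
```

play_rows:
  commands:
    - [[0, 0, 0.001], 0]
    - [[0, 0, 0.0], 0]

```text
t: 2.65
eef_pos: [542.5, 272.4, 85.6]
tcp_rot: [-0.03, 1.0, 0.0, 0.0]
ft_force: [-0.2, -0.1, -0.5]
grip_width: 0.0
gripper_force: 0.0
```

play_rows:
  commands:
    - [[0, 0, 0.001], 0]
    - [[0, 0, 0.0], 0]

```text
t: 2.85
eef_pos: [542.3, 272.3, 84.2]
tcp_rot: [-0.03, 1.0, -0.0, -0.0]
ft_force: [-0.6, 0.1, 0.1]
grip_width: 0.3
gripper_force: 0.0
```

play_rows:
  commands:
    - [[0, -0.003, 0.001], 0]
    - [[0, 0, 0.0], 0]

```text
t: 3.05
eef_pos: [542.4, 268.9, 83.1]
tcp_rot: [-0.03, 1.0, -0.0, -0.0]
ft_force: [0.6, -0.3, -0.6]
grip_width: -0.5
gripper_force: 0.0
```

play_rows:
  commands:
    - [[0, 0, 0.001], 0]
    - [[0, 0, 0.0], 0]

```text
t: 3.25
eef_pos: [542.5, 269.3, 82.2]
tcp_rot: [-0.03, 1.0, -0.0, -0.0]
ft_force: [0.4, -0.1, 0.3]
grip_width: 0.3
gripper_force: 0.0
```

play_rows:
  commands:
    - [[0, 0, 0.001], 0]
    - [[0, 0, 0.0], 0]

```text
t: 3.45
eef_pos: [542.4, 269.3, 81.1]
tcp_rot: [-0.03, 1.0, -0.0, -0.0]
ft_force: [-0.5, 1.0, -0.1]
grip_width: 0.0
gripper_force: 0.0
```

play_rows:
  commands:
    - [[0, 0, 0.001], 0]
    - [[0, 0, 0.0], 0]

```text
t: 3.65
eef_pos: [542.4, 269.3, 80.2]
tcp_rot: [-0.03, 1.0, -0.0, -0.0]
ft_force: [0.3, -0.9, 0.3]
grip_width: -0.3
gripper_force: 0.0
```

play_rows:
  commands:
    - [[0, 0, 0.001], 0]
    - [[0, 0, 0.0], 0]

```text
t: 3.85
eef_pos: [542.5, 269.4, 79.6]
tcp_rot: [-0.03, 1.0, 0.0, 0.0]
ft_force: [-1.2, -0.3, 2.4]
grip_width: 0.3
gripper_force: 1.8
```

play_rows:
  commands:
    - [[0, 0, 0.001], 0]
    - [[0, 0, 0.0], 0]

```text
t: 4.05
eef_pos: [542.6, 269.4, 79.6]
tcp_rot: [-0.03, 1.0, 0.0, 0.0]
ft_force: [-3.1, -1.6, 11.7]
grip_width: -0.0
gripper_force: 5.4
```

11.7 N with no give, so cover 1 is latched. On to cover 2.

play_rows:
  commands:
    - [[0, 0, -0.008], 0]
    - [[0, -0.025, 0], 0]
    - [[0, -0.025, 0], 0]
    - [[0, -0.0243, 0], 0]
    - [[0, 0, 0], 0]
    - [[0, 0, 0.004], 0]
    - [[0, 0, 0.002], 0]
    - [[0, 0, 0.001], 0]
    - [[0, 0, 0], 0]

```text
t: 4.95
eef_pos: [547.0, 195.9, 79.1]
tcp_rot: [-0.031, 1.0, 0.0, 0.0]
ft_force: [0.5, -0.8, 0.1]
grip_width: 0.2
gripper_force: 0.0
```

play_rows:
  commands:
    - [[0, 0, 0.001], 0]
    - [[0, 0, 0.0], 0]

```text
t: 5.15
eef_pos: [547.0, 195.8, 78.3]
tcp_rot: [-0.03, 1.0, 0.0, 0.0]
ft_force: [-0.4, 0.9, 0.5]
grip_width: 0.3
gripper_force: 0.4
```

play_rows:
  commands:
    - [[0, 0, 0.001], 0]
    - [[0, 0, 0.0], 0]

```text
t: 5.35
eef_pos: [547.0, 195.6, 77.3]
tcp_rot: [-0.03, 1.0, 0.0, 0.0]
ft_force: [0.6, 0.9, 0.9]
grip_width: 0.0
gripper_force: 0.7
```

play_rows:
  commands:
    - [[0, 0, 0.001], 0]
    - [[0, 0, 0.0], 0]

```text
t: 5.55
eef_pos: [547.0, 195.3, 76.2]
tcp_rot: [-0.03, 1.0, 0.0, 0.0]
ft_force: [-0.6, 2.0, 0.7]
grip_width: -0.0
gripper_force: 0.7
```

It gives under about 1 N, so cover 2 rocks. I'll press on down.

play_rows:
  commands:
    - [[0, 0, 0.002], 0]
    - [[0, 0, 0.002], 0]
    - [[0, 0, 0.002], 0]
    - [[0, 0, 0], 0]

```text
t: 5.95
eef_pos: [546.7, 194.9, 69.8]
tcp_rot: [-0.03, 1.0, -0.0, -0.0]
ft_force: [-0.8, -0.5, 0.1]
grip_width: 0.1
gripper_force: 0.1
```

play_rows:
  commands:
    - [[0, 0, 0.002], 0]
    - [[0, 0, 0.002], 0]
    - [[0, 0, 0.002], 0]
    - [[0, 0, 0], 0]

```text
t: 6.35
eef_pos: [546.9, 195.0, 63.9]
tcp_rot: [-0.03, 1.0, -0.0, -0.0]
ft_force: [0.2, 0.2, 0.1]
grip_width: -0.2
gripper_force: 0.1
```

play_rows:
  commands:
    - [[0, 0, 0.003], 0]
    - [[0, 0, 0.003], 0]
    - [[0, 0, 0.003], 0]

```text
t: 6.65
eef_pos: [547.1, 195.2, 55.1]
tcp_rot: [-0.03, 1.0, 0.0, 0.0]
ft_force: [-0.3, 0.5, 2.7]
grip_width: 0.0
gripper_force: 1.2
```

play_rows:
  commands:
    - [[0, 0, 0.003], 0]
    - [[0, 0, 0.002], 0]

```text
t: 6.85
eef_pos: [547.0, 195.2, 50.0]
tcp_rot: [-0.03, 1.0, -0.0, -0.0]
ft_force: [0.2, -0.6, 2.2]
grip_width: 0.2
gripper_force: 1.0
```

play_rows:
  commands:
    - [[0.003, 0, 0], 0]
    - [[0.003, 0, 0], 0]
    - [[0.003, 0, 0], 0]
    - [[0.003, 0, 0], 0]

```text
t: 7.25
eef_pos: [535.5, 194.5, 50.6]
tcp_rot: [-0.03, 1.0, 0.0, 0.001]
ft_force: [4.0, 0.1, 0.2]
grip_width: 0.3
gripper_force: 1.6
```

Run:
```python
from h import *
c=snap("side","s2")
u=c["image"][160:300,190:370,::-1]
cv2.imwrite("pics/s2c.png",cv2.resize(u,None,fx=4,fy=4))
```

```text
(no output)
```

View pics/s2c.png

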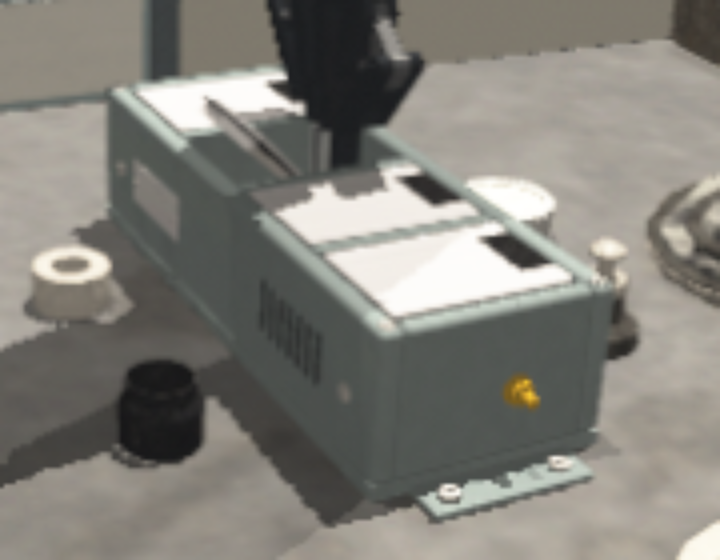

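The crop shows cover 2 tipped, with its raised front edge at about (250,130), the fingers in its well and the neighbouring covers flush. I'll keep pushing forward in small steps.

play_rows:
  commands:
    - [[0.002, 0, 0], 0]
    - [[0.002, 0, 0], 0]
    - [[0.002, 0, 0], 0]
    - [[0.002, 0, 0], 0]

```text
t: 7.7
eef_pos: [527.2, 194.0, 50.4]
tcp_rot: [-0.03, 1.0, 0.0, 0.0]
ft_force: [5.1, 0.5, -0.9]
grip_width: -0.1
gripper_force: 2.0
```

play_rows:
  commands:
    - [[0.001, 0, 0], 0]
    - [[0.001, 0, 0], 0]
    - [[0, 0, 0], 0]

```text
t: 8.0
eef_pos: [524.7, 193.8, 50.2]
tcp_rot: [-0.03, 1.0, -0.0, -0.0]
ft_force: [3.7, -0.3, -0.2]
grip_width: 0.2
gripper_force: 1.7
```

play_rows:
  commands:
    - [[0.001, 0, 0], 0]
    - [[0, 0, 0], 0]

```text
t: 8.2
eef_pos: [523.8, 193.7, 50.2]
tcp_rot: [-0.03, 1.0, -0.0, -0.0]
ft_force: [3.2, 0.5, -0.4]
grip_width: -0.1
gripper_force: 1.7
```

play_rows:
  commands:
    - [[0.001, 0, 0], 0]
    - [[0.001, 0, 0], 0]
    - [[0, 0, 0], 0]

```text
t: 8.5
eef_pos: [521.8, 193.6, 50.3]
tcp_rot: [-0.03, 1.0, -0.0, -0.0]
ft_force: [4.8, 0.1, -2.4]
grip_width: 0.2
gripper_force: 1.8
```

play_rows:
  commands:
    - [[0.001, 0, 0], 0]
    - [[0, 0, 0], 0]

```text
t: 8.7
eef_pos: [521.3, 193.6, 50.4]
tcp_rot: [-0.03, 1.0, -0.0, 0.0]
ft_force: [5.8, 0.1, -1.4]
grip_width: -0.1
gripper_force: 2.3
```

play_rows:
  commands:
    - [[0.001, 0, 0], 0]
    - [[0, 0, 0], 0]

```text
t: 8.9
eef_pos: [521.2, 193.6, 50.6]
tcp_rot: [-0.03, 1.0, -0.0, 0.001]
ft_force: [7.8, -0.2, -1.7]
grip_width: -0.1
gripper_force: 3.0
```

play_rows:
  commands:
    - [[0.002, 0, 0], 0]
    - [[0, 0, 0], 0]
    - [[0, 0, 0], 0]

```text
t: 9.2
eef_pos: [520.8, 193.7, 51.1]
tcp_rot: [-0.03, 1.0, -0.0, 0.003]
ft_force: [10.4, -0.7, -3.3]
grip_width: -0.1
gripper_force: 4.4
```

It is at the stop: the TCP stalls while the force climbs. I'll back off to the rear, then go up.

play_rows:
  commands:
    - [[-0.006, 0, 0], 0]
    - [[-0.006, 0, 0], 0]
    - [[-0.006, 0, 0], 0]
    - [[0, 0, -0.01], 0]
    - [[0, 0, -0.02], 0]
    - [[0, 0, -0.03], 0]
    - [[0, 0, -0.03], 0]
    - [[0, 0, -0.03], 0]
    - [[-0.02, 0, -0.02], 0]
    - [[-0.02, 0, 0], 0]
    - [[0, 0, 0], 0]
    - [[0, 0, 0], 0]

```text
t: 10.4
eef_pos: [575.1, 196.7, 190.1]
tcp_rot: [-0.03, 1.0, -0.0, -0.001]
ft_force: [-1.0, 0.9, -1.4]
grip_width: 0.3
gripper_force: 0.0
```

Run:
```python
from h import *
c=snap("side","s3"); w=snap("wrist","w3"); t=snap("top","t3")
a=cv2.resize(c["image"][150:300,190:370,::-1],(400,333))
b=cv2.resize(t["image"][100:275,180:380,::-1],(381,333))
cv2.imwrite("pics/s3c.png",np.hstack([a,b]))
```

```text
(no output)
```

View pics/s3c.png

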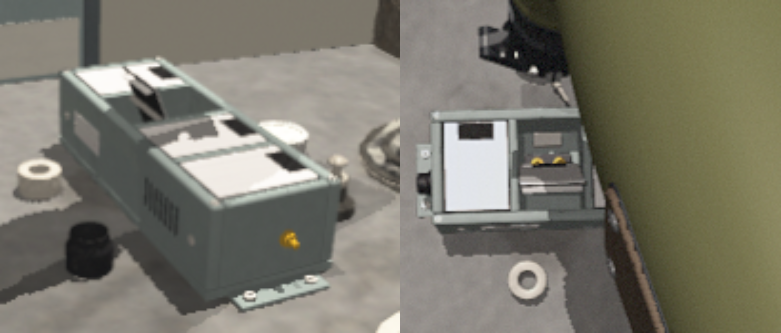

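View pics/w3.png

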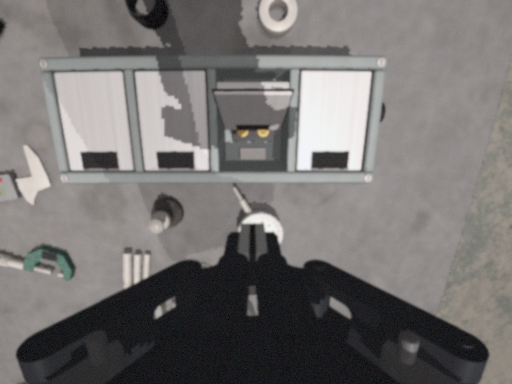

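Cover 2 stands up at (254,100) in the wrist view, with its well open below. The other three covers are flush and the bystanders are in place. Tip geometry at the stall (about 28 mm below and 10 mm behind the pivot) puts the angle at about 1.2 rad, so I'll hand in.

```bash
python3 -c "
from plant import r
print(r.sign_off())"
```

```text
the job is handed in; nothing more can be done
None
```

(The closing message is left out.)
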